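# Fit the arc lamp into the microscope's light source

## Task

Fit the lamp into the microscope's light source. Pick it up off the bench without touching its glass, stand it upright on its steel cap on the open bench and let go, then take a fresh grip on its finned head, lower it into the open lamp bay, feel for the notches of the socket with its two lugs, push it down against the spring, turn it a quarter turn clockwise (seen from above) to the stop and let it spring up so that it locks. Leave the bay's lid, the eyepiece and the slide box where they are.

Things in the scene. Friction and masses are not known exactly. Their poses are not given: they have to be found in the camera images.
- lamp_mid (a point): Loose arc lamp, 114 mm long, about 0.36 kg, first lying on its side on the bench, lugs level. Point half-way along its axis: 25 mm above the bench lying, 57 mm standing on its cap. z runs along the lamp from steel cap to finned head, x through its two lugs; a half turn about z changes nothing. Glass bulb, 34 mm across, from 21 mm below to 9 mm above this point: never touch it with the gripper.
- lamp_head (a point): Centre of the lamp's square finned aluminium head, the place to grip: 50 by 50 mm, faces square to the lamp's x and y, 48 mm along z; its top is the lamp's end. 33 mm from lamp_mid and 90 mm from the cap's underside. Axes as lamp_mid.
- lamp_cap (a point): Centre of the underside of the lamp's round steel cap, axes as lamp_mid. Cap 44 mm across, 30 mm tall, tapering over its lowest 14 mm to a foot 40 mm across. Two lugs on it at +x and -x, 10 mm wide (bevelled to 6 mm in their lowest 3 mm), out to 30 mm from the axis, from 6 to 13 mm above the underside. Over the cap a flange 50 mm across, 30 to 36 mm above the underside.
- socket (a point): Fixed bayonet socket on the floor of the lamp bay. Point on its upright axis at the top face of the light metal collar, 59 mm above the bench; axes square to the case, z up. Bore 48 mm across; two opposite entry notches, 16 mm wide, out to 37 mm from the axis, open at the top, lie only roughly at +x and -x (see 'locked'). The lamp's flange meets the collar with lamp_cap 30 mm below this point.
- locked (a point): Where lamp_cap is once locked: 20 mm straight below 'socket', same axes. The collar is clamped turned up to 17 degrees either way about z (arc alignment), not reported: find its notches by feel or sight. Lugs standing on the collar hold lamp_cap 14 mm above this point. With lamp_cap 6 mm or more below it they turn clockwise from above, 93 degrees to stops; there they spring up into pockets.
- contact (a joint): Sprung brass contact disc in the middle of the socket: metres pressed down, 0 to 0.020. At 0 its top is 12 mm below point socket, and a lamp set in the notches rests on it. It pushes the lamp up with about 4 N at first plus 0.45 N per mm: 8 N when locked (0.008), 12 N fully pushed in (0.018).
- light_source: Cream steel case of the light source, fixed; origin under the socket axis at bench height, axes as the socket's. Open lamp bay 130 by 130 mm inside, centred on the socket axis, walls 8 mm, rim 150 mm above the bench, floor 25 mm. The closed electronics part, as tall, adjoins on the -y side (outline x -73 to 73 mm, y -168 to 73 mm). A locked lamp's top is 3 mm above the rim.
- bay_lid_mid (a point): The bay's flat cream lid, 146 by 146 by 12 mm, lying loose on the bench; point at its centre. Leave it.
- eyepiece_mid (a point): A loose eyepiece standing on its black eyecup, steel tube up, 44 mm across, 66 mm tall; point at its centre. Leave it.
- slide_box_mid (a point): A loose closed slide box, grey with a white lid, 90 by 85 by 34 mm; point at its centre. Leave it.
Not all that is in view belongs to the job. Leave any yellow look-alike of the part that bears lamp_mid alone.

How it is judged:
On the way, in this order (a step that is already met when the one before it is completed fails the run):
1. the lamp stands upright on its cap on the open bench, let go and at rest (angle between lamp_mid's own z axis and vertical below 0.06 rad and height (world z) of lamp_mid between 0.053 and 0.061 m and contact force between the fingers and lamp below 0.05 N and horizontal distance between lamp_mid and socket above 0.09 m and linear speed of lamp below 0.02 m/s), for 0.2 s.
2. the lamp's lugs are pushed in below the collar's ledge against the spring (horizontal distance between lamp_mid and socket below 0.006 m and z of lamp_mid in the frame of socket below 0.033 m), for 0.05 s.
At the end, for the whole second after the job is handed in: The lamp is locked: on the socket axis within 5 mm, upright within 4 degrees, a quarter turn from the notches (lugs within 24 degrees of the socket's y axis, as the collar is set), risen into the pockets (lamp_mid 34.5 to 39.5 mm above the collar's top), released and at rest (horizontal distance between lamp_mid and socket below 0.005 m and z of lamp_mid in the frame of socket between 0.0345 and 0.0395 m and angle between the x axis of lamp_mid and the y axis of socket, either way round below 0.42 rad and angle between lamp_mid's own z axis and vertical below 0.07 rad and linear speed of lamp below 0.02 m/s); the robot touches nothing.
It fails at once if the gripper touches the lamp's glass (contact force between the fingers and lamp_c6 above 0.3 N).
It fails at once if the bay lid is moved more than 25 mm (distance of bay_lid_mid from where it was at the start of the episode above 0.025 m).
It fails at once if the eyepiece is moved or knocked over (25 mm) (distance of eyepiece_mid from where it was at the start of the episode above 0.025 m).
It fails at once if the slide box is moved more than 25 mm (distance of slide_box_mid from where it was at the start of the episode above 0.025 m).
It also fails if it takes over 67 s, if anything falls off the work surface, if the arm or the gripper's body presses on something with over 40 N, if the wrist force passes 120 N, or if a joint passes its speed limit or range.

## Robot

A 6-joint arm with a two-finger parallel gripper is mounted at the origin on the work surface. World frame = base frame: x ahead of the robot, y to its left, z up, the work surface at z = 0. Lengths are in m, angles in rad, forces in N, time in s.
With the tool pointing down it reaches from about 0.275 to 0.825 m from the base axis. Payload 4.9 kg.
Tool frame: the origin (TCP) lies between the finger pads; the fingertips stand 8 mm ahead of it and the grasp point (between the pads) lies 11 mm behind it; z points along the fingers, y is the line along which they close (so a half turn about z gives the same grasp; the last joint's range is limited). The gripper opens to 85 mm and grips with 20 to 120 N. Pads are 22 mm wide; open, the fingers measure 114 mm over their backs; the gripper's body (76 mm by 85 mm) begins 54 mm behind the grasp point. The pads swing forward as they close: fully open they stand 13 mm farther back than shut.
Start: joints at [1.214, 0.326, -0.193, 1.052, 0, 1.437], TCP at [0.122, 0.536, 0.239] pointing down, gripper open.
Joint ranges: [-2.65, 2.65], [-0.97, 1.79], [-1.3, 1.35], [-1.93, 2.1], [-1.47, 1.37], [-3.14, 3.14]. Speed limits (rad/s): [2.57, 2.57, 3.14, 3.14, 3.14, 3.14].

## Interface

Orientations are given as a 3x3 rotation matrix whose columns are the frame's x, y, z axes.
In Python, from plant import telemetry, viewer, ctrl gives the robot as it stands. The module is installed in compiled form; this text tells all that it offers.
- The arm moves only by the shell command python3 -m crank 'ROWS' [FORCE]. ROWS is JSON, a list that holds one entry, the list of rows, each a list of 5 numbers: the shift along the tool's x, y, z scaled (see below), then the turn about the tool's z scaled (see below), then the opening, from 0 (shut) to 1 (fully open). A call has 1 to 10 rows; each row is the pose to reach, as a shift and turn from the pose commanded when the call began, along the tool's axes at that moment, turning the shorter way round; what a row does not reach only later rows make up. The controller multiplies each number of a shift by 150 mm and each number of a turn by 2 pi rad. A row lasts 1/12 s, in which the tool goes at most 41.7 mm and 7.16 degrees, less where a joint would pass 70% of its speed; a pose out of reach is approached as far as the arm can. A call with a number of a shift or a turn outside -1 to 1 is refused whole. A call with a gripper value outside its range is refused whole. The fingers move at their own pace and stop on an object; FORCE is the grip in N (left out, the last holds). Time passes only in rows, so rows that repeat a pose let the fingers close. It gives the time, the measured TCP pose, the force, the opening and the grip force at its end, in the units of the state.
- telemetry.sense(): the state, without advancing time (a new reading comes with each control period).
- viewer.snapshot(name): name is "scene" or "top" or "wrist"; returns a dict with "pixels" (384x512x3 uint8, red, green, blue), "range_z" (384x512 float32, m along the optical axis (not along the pixel's ray), 0 where there is no reading), "camera_matrix" (3x3 intrinsics, pixels), "xyz" and "orientation" of the camera in the world. Camera axes: x right, y up, looking along -z (the intrinsics and any distortion apply to the point x, -y, -z); pixel columns grow to the right and rows downward; lengths in m; the calibration is good to about 2 mm. A picture is of the moment at which its call begins.
- ctrl.finish_job(): hands the job in; it is judged then, once.
The state is a dict: "clock": time; "joint_pos": joint angles; "dq": joint speeds; "joint_torque": joint torques, N m; "position": TCP position; "eef_rot": TCP orientation; "wrist_force": force on the tool from outside, world axes, zero at the start; "torque": the same for the moment, N m; "width": opening from 0.0 (shut) to 1.0 (fully open); "finger_force": force on a finger pad.
Only numpy, scipy, OpenCV 4.12 (cv2) and the standard library are available. Lean on these libraries where they do the work, as an engineer would, in place of code of your own. Each camera call takes 0.05 s, during which the arm holds its last target. There are 200 camera calls.

## Working session

There is one attempt and no reset: what is moved stays moved. The work goes in short steps, Python scripts to look and compute and a shell command to move; the robot and the scene stay as the last step left them, time stands still between calls to the robot, and variables do not carry over. Pictures are saved under pics/ and viewed, at most 10 in all, crops included, and the job is handed in when it is done.

```bash
mkdir -p pics; cat > h.py <<'E'
import numpy as np, cv2
from plant import telemetry, viewer, ctrl
def snap(n):
    s=viewer.snapshot(n); np.savez(f'{n}.npz',**{k:np.asarray(v) for k,v in s.items()}); return s
def load(n): return dict(np.load(f'{n}.npz'))
def rays(s,uv):
    K=np.asarray(s['camera_matrix']); uv=np.atleast_2d(uv).astype(float)
    p=np.c_[(uv[:,0]-K[0,2])/K[0,0],(uv[:,1]-K[1,2])/K[1,1]]
    d=np.c_[p[:,0],-p[:,1],-np.ones(len(p))]
    return d@np.asarray(s['orientation']).T
def plane(s,uv,z):
    d=rays(s,uv); o=np.asarray(s['xyz']); return o+d*((z-o[2])/d[:,2])[:,None]
def cloud(s):
    h,w=s['range_z'].shape; u,v=np.meshgrid(np.arange(w),np.arange(h))
    d=rays(s,np.c_[u.ravel(),v.ravel()]); P=np.asarray(s['xyz'])+d*s['range_z'].reshape(-1,1)
    P[s['range_z'].ravel()==0]=np.nan
    return P.reshape(h,w,3)
def save(s,f): cv2.imwrite(f'pics/{f}',s['pixels'][:,:,::-1])
E
python3 - <<'E'
from h import *
for n in ('scene','top'):
    s=snap(n); save(s,n+'1.png'); print(n,s['xyz'],s['orientation'],s['camera_matrix'], s.keys())
print(telemetry.sense())
E
```

```text
scene [0.96080286 0.28070771 0.6037111 ] [[-0.615236   -0.62347607  0.4824544 ]
 [ 0.78831283 -0.49190532  0.3695836 ]
 [ 0.00689535  0.60770613  0.79413205]] [[367.94589376   0.         260.98945212]
 [  0.         367.94589376 192.28592478]
 [  0.           0.           1.        ]] dict_keys(['pixels', 'range_z', 'camera_matrix', 'xyz', 'orientation'])
top [0.50242362 0.00653488 0.8357846 ] [[-0.00583186  0.99243335 -0.12264601]
 [-0.99971749 -0.00861237 -0.02215305]
 [-0.0230417   0.12248217  0.9922032 ]] [[380.0077316    0.         258.60763169]
 [  0.         380.0077316  189.38756352]
 [  0.           0.           1.        ]] dict_keys(['pixels', 'range_z', 'camera_matrix', 'xyz', 'orientation'])
{'clock': 0.1, 'joint_pos': array([ 1.21377854e+00,  3.26864842e-01, -1.93498693e-01,  1.05195206e+00,
       -1.14448592e-05,  1.43659501e+00]), 'dq': array([-0.00020052, -0.00091264,  0.00327978,  0.00035384, -0.00033648,
       -0.0011154 ]), 'joint_torque': array([ 1.19900953e-03, -4.44240940e+01,  2.63038301e+01,  7.91585975e-03,
       -4.57529336e-05,  8.13500776e-06]), 'position': array([0.12135512, 0.53593509, 0.23857716]), 'eef_rot': array([[-9.75278893e-01,  2.20976945e-01, -5.20233136e-04],
       [ 2.20977474e-01,  9.75277867e-01, -1.42746778e-03],
       [ 1.91934395e-04, -1.50713900e-03, -9.99998846e-01]]), 'wrist_force': array([-0.31849394, -0.17632124,  0.12898082]), 'torque': array([ 0.01456648, -0.0165002 ,  0.02487045]), 'finger_force': 0.0, 'width': 0.9997153424938728}
```

View pics/scene1.png

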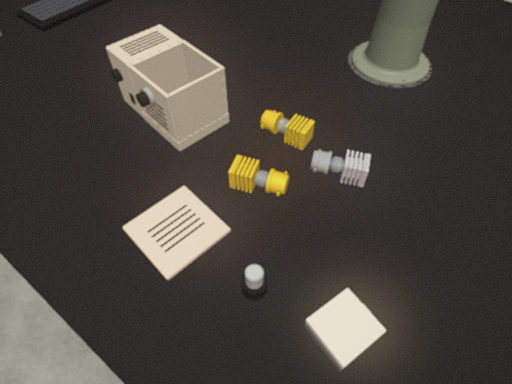

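View pics/top1.png

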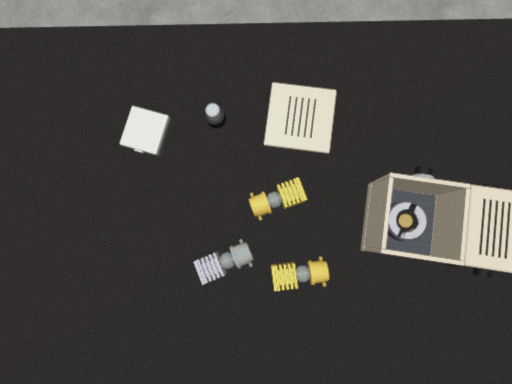

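The real lamp must be the silver one, at top (225,262) and scene (340,165). The look-alikes are the yellow ones at top (277,200) and (302,274), scene (260,176) and (288,128). I'll check that choice and the collar in one close crop.

```bash
python3 - <<'E'
from h import *
s=load('top'); im=s['pixels'][:,:,::-1].astype(np.uint8); P=cloud(s)
a=cv2.resize(im[230:300,185:265],(400,350),interpolation=cv2.INTER_CUBIC)
b=cv2.resize(im[185:255,370:450],(400,350),interpolation=cv2.INTER_CUBIC)
cv2.imwrite('pics/crop1.png',np.hstack([a,np.clip(b*1.5,0,255).astype(np.uint8)]))
# lamp pts: height>10mm in the region
Z=P[:,:,2]; m=np.zeros(Z.shape,bool); m[230:300,185:262]=1; m&=(Z>0.008)
Q=P[m]; print('lamp n',len(Q)); c=Q[:,:2].mean(0); u,S,V=np.linalg.svd(Q[:,:2]-c); ax=V[0]; t=(Q[:,:2]-c)@ax; w=(Q[:,:2]-c)@V[1]
print('c',c,'axis',ax,'t',np.percentile(t,[0,2,98,100]),'w',np.percentile(w,[0,2,98,100]), 'zmax',Q[:,2].max())
for k in np.arange(-.065,.066,.01):
    q=(t>k)&(t<k+.01)
    if q.any(): print(round(k,3),q.sum(),np.round([w[q].min(),w[q].max(),np.percentile(Q[q,2],95)],4))
# case rim
m=np.abs(Z-0.15)<0.006; n,l,st,_=cv2.connectedComponentsWithStats(m.astype(np.uint8)); i=1+np.argmax(st[1:,4]); R=P[l==i]
print(st[i],R.mean(0)); r=cv2.minAreaRect((R[:,:2]*1000).astype(np.float32)); print(r)
# collar
m=np.zeros(Z.shape,bool); m[195:245,380:435]=1; m&=np.abs(Z-0.059)<0.008; print('collar',P[m].mean(0),P[m].min(0),P[m].max(0), m.sum())
E
```

```text
lamp n 1242
c [0.45036827 0.09874622] axis [ 0.37994172 -0.92501043] t [-0.0556544  -0.05326139  0.05745103  0.05859927] w [-0.02953231 -0.02373512  0.02397541  0.02933889] zmax 0.05452655442289034
-0.065 3 [-0.009   0.0082  0.0507]
-0.055 121 [-0.0242  0.0247  0.0526]
-0.045 125 [-0.0249  0.0249  0.0526]
-0.035 145 [-0.0247  0.0247  0.0516]
-0.025 115 [-0.0246  0.0246  0.0522]
-0.015 128 [-0.024   0.0248  0.0525]
-0.005 64 [-0.0156  0.0159  0.0425]
0.005 79 [-0.0167  0.0165  0.0435]
0.015 73 [-0.0245  0.0248  0.0503]
0.025 111 [-0.0232  0.024   0.0503]
0.035 100 [-0.022   0.0219  0.0484]
0.045 129 [-0.0295  0.0293  0.0472]
0.055 49 [-0.0198  0.0184  0.0468]
[ 380  173  132  100 5250] [ 0.51897949 -0.35305859  0.15044575]
((526.7867431640625, -316.7684020996094), (230.3158721923828, 146.1604766845703), 81.18501281738281)
collar [ 0.5326093  -0.27668519  0.05808583] [ 0.49329073 -0.31868629  0.05101547] [ 0.57481395 -0.23776395  0.06362056] 812
```

View pics/crop1.png

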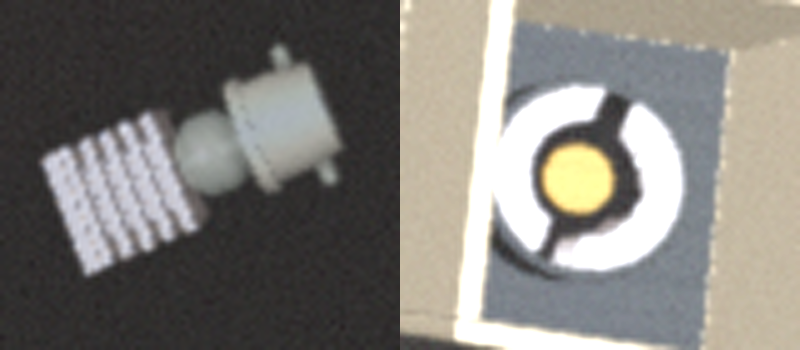

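The crop shows the silver lamp lying with its fins at lower left and its cap and level lugs at upper right, so the choice is confirmed. The collar's notches are at top (413,205) and (400,233). Now I'll go above the lamp's head.

```bash
cat >> h.py <<'E'
def go(x,y,z,yang=None):
    "units (tool x,y,z,turn) to reach the TCP world pose"
    s=telemetry.sense(); R=s['eef_rot']; d=R.T@(np.array([x,y,z])-s['position'])/0.15
    c=np.degrees(np.arctan2(R[1,1],R[0,1])); t=0 if yang is None else -((yang-c+180)%360-180)/360
    print('units',np.round(d,3),'turn',round(t,4),'yang',round(c,2),'j6',round(s['joint_pos'][5],2),'t',round(s['clock'],2))
E
python3 -c "
from h import *
go(.4336,.1394,.15,22.3)"
R='[-0.87,-0.70,0.2,0.051,1]'; python3 -m crank '[[[-0.87,-0.70,0.2,0.051,1],[-0.87,-0.70,0.2,0.051,1],[-0.87,-0.70,0.2,0.051,1],[-0.87,-0.70,0.2,0.051,1],[-0.87,-0.70,0.2,0.051,1]]]' 20
python3 -c "
from h import *
go(.4336,.1394,.15,22.3)"
```

```text
units [-2.614 -2.117  0.593] turn 0.1526 yang 77.23 j6 1.44 t 0.1
clock: 0.52
position: [0.2276, 0.3998, 0.2076]
eef_rot: [[-0.853, 0.522, -0.001], [0.522, 0.853, -0.005], [-0.002, -0.005, -1.0]]
wrist_force: [-0.4, 0.6, -0.2]
width: 1.001
finger_force: 0.0
units [-2.077 -0.762  0.392] turn 0.1006 yang 58.52 j6 1.44 t 0.52
```

```bash
python3 -m crank '[[[-1,-0.38,0.2,0.05,1],[-1,-0.38,0.2,0.05,1],[-1,-0.38,0.2,0.05,1],[-1,-0.38,0.2,0.05,1],[-1,-0.38,0.2,0.05,1],[-1,-0.38,0.2,0.05,1]]]'
python3 -c "
from h import *
go(.4336,.1394,.15,22.3)"
```

```text
clock: 1.02
position: [0.3252, 0.2774, 0.1788]
eef_rot: [[-0.651, 0.759, -0.001], [0.759, 0.651, -0.0], [0.001, -0.001, -1.0]]
wrist_force: [-0.6, -0.0, -0.5]
width: 1.005
finger_force: 0.0
units [-1.169 -0.05   0.192] turn 0.0509 yang 40.61 j6 1.39 t 1.02
```

```bash
python3 -m crank '[[[-1,-0.04,0.19,0.051,1],[-1,-0.04,0.19,0.051,1],[-1,-0.04,0.19,0.051,1],[-1,-0.04,0.19,0.051,1],[-1,-0.04,0.19,0.051,1],[-1,-0.04,0.19,0.051,1]]]'
python3 - <<'E'
from h import *
go(.4336,.1394,.15,22.3)
s=snap('wrist'); save(s,'w1.png'); P=cloud(s); Z=P[:,:,2]
m=(Z>0.012)&(Z<.07)&(np.hypot(P[:,:,0]-.45,P[:,:,1]-.1)<.08)
print(m.sum()); Q=P[m]
if m.sum()>50:
    c=Q[:,:2].mean(0); V=np.linalg.svd(Q[:,:2]-c,full_matrices=False)[2]; print(c,V[0],np.degrees(np.arctan2(V[0][1],V[0][0])))
    t=(Q[:,:2]-c)@V[0]; w=(Q[:,:2]-c)@V[1]; print(np.percentile(t,[0,1,99,100]),np.percentile(w,[1,99]))
E
```

```text
clock: 1.52
position: [0.4182, 0.1619, 0.1506]
eef_rot: [[-0.382, 0.924, -0.001], [0.924, 0.382, 0.001], [0.001, -0.001, -1.0]]
wrist_force: [0.0, -0.3, -0.3]
width: 0.999
finger_force: 0.0
units [-0.178  0.038  0.004] turn 0.0005 yang 22.48 j6 1.38 t 1.52
5336
[0.44553673 0.10739585] [-0.37633998  0.92648163] 112.10715620458699
[-0.06930104 -0.06677752  0.04559609  0.04613525] [-0.02488139  0.02482674]
```

View pics/w1.png

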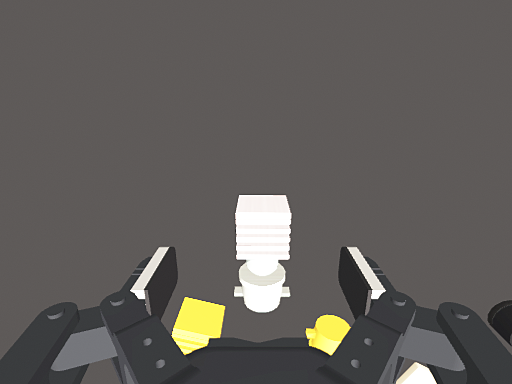

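The wrist view shows the lamp's head at (262,225) centred between the open fingers, with its cap at (262,288). The yellow look-alikes sit farther off at (198,320) and (330,335). I'll descend and grip near the head's end.

```bash
python3 -m crank '[[[-0.17,0.037,0.4,0.001,1],[-0.17,0.037,0.4,0.001,1],[-0.17,0.037,0.4,0.001,1],[-0.17,0.037,0.88,0.001,1],[-0.17,0.037,0.88,0.001,1],[-0.17,0.037,0.88,0.001,1]]]'
python3 -c "
from h import *
go(.4327,.139,.014,22.1)"
```

```text
clock: 2.07
position: [0.4288, 0.1412, 0.0158]
eef_rot: [[-0.38, 0.925, -0.008], [0.925, 0.38, -0.001], [0.002, -0.007, -1.0]]
wrist_force: [-0.7, -0.7, 0.3]
width: 1.0
finger_force: 0.0
units [-0.023  0.018  0.012] turn 0.0006 yang 22.31 j6 1.34 t 2.07
```

```bash
python3 -m crank '[[[-0.01,0.01,0.01,0,0.4],[-0.01,0.01,0.01,0,0.4],[-0.01,0.01,0.01,0,0.4],[-0.01,0.01,0.01,0,0.4],[-0.01,0.01,0.01,0,0.4],[-0.01,0.01,0.01,0,0.4],[-0.01,0.01,0.01,0,0.4],[-0.01,0.01,0.01,0,0.4]]]' 20
python3 -c "
from h import *
go(.4327,.139,.014,22.1)"
```

```text
clock: 2.73
position: [0.4364, 0.1401, 0.0195]
eef_rot: [[-0.377, 0.926, 0.003], [0.926, 0.377, 0.002], [0.0, 0.004, -1.0]]
wrist_force: [-0.9, 2.5, 5.2]
width: 0.591
finger_force: 19.8
units [ 0.003 -0.026  0.036] turn 0.0002 yang 22.17 j6 1.33 t 2.73
```

```bash
python3 -m crank '[[[0,0,-0.1,0,0.4],[0,0,-0.2,0,0.4],[0,0,-0.3,0,0.4],[0,0,-0.4,0,0.4],[0,0,-0.5,0,0.4],[0,0,-0.6,0,0.4],[0,0,-0.65,0,0.4],[0,0,-0.65,0,0.4],[0,0,-0.65,0,0.4]]]'
python3 - <<'E'
from h import *
s=snap('scene'); save(s,'s2.png'); im=s['pixels'][:,:,::-1]
cv2.imwrite('pics/s2c.png',cv2.resize(im[60:240,240:440],(600,540),interpolation=cv2.INTER_CUBIC))
E
```

```text
clock: 3.48
position: [0.4354, 0.1394, 0.1154]
eef_rot: [[-0.377, 0.926, 0.002], [0.926, 0.377, 0.0], [-0.0, 0.002, -1.0]]
wrist_force: [-0.8, -0.3, -2.7]
width: 0.588
finger_force: 21.8
```

View pics/s2c.png

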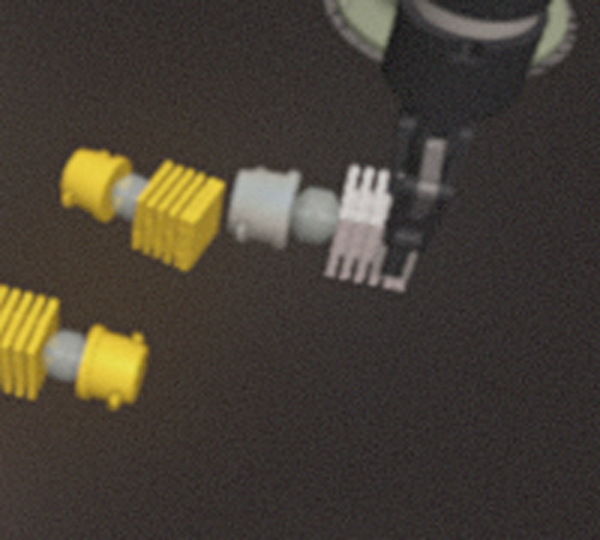

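The lamp is held level and did not swing: cap at crop (262,208), head at (360,225). I'll lower it until the cap would only just clear the bench when hanging, then ease the grip so it pivots under its own weight.

```bash
python3 -m crank '[[[0,0,0.05,0,0.57],[0,0,0.1,0,0.57],[0,0,0.1,0,0.57],[0,0,0.1,0,0.575]]]'
for i in 1; do python3 -m crank '[[[0,0,0,0,0.58],[0,0,0,0,0.58]]]'; done; python3 -m crank '[[[0,0,0,0,0.585],[0,0,0,0,0.585]]]'
```

```text
clock: 3.87
position: [0.4337, 0.139, 0.0984]
eef_rot: [[-0.377, 0.926, -0.003], [0.926, 0.377, -0.0], [0.001, -0.003, -1.0]]
wrist_force: [-0.0, -0.2, -3.4]
width: 0.586
finger_force: 21.9
clock: 4.03
position: [0.435, 0.1392, 0.0996]
eef_rot: [[-0.377, 0.926, -0.0], [0.926, 0.377, -0.0], [0.0, -0.0, -1.0]]
wrist_force: [-0.0, 0.4, -2.8]
width: 0.589
finger_force: 21.9
clock: 4.2
position: [0.4352, 0.1393, 0.0999]
eef_rot: [[-0.377, 0.926, 0.0], [0.926, 0.377, 0.0], [-0.0, 0.0, -1.0]]
wrist_force: [0.4, 0.6, -3.3]
width: 0.586
finger_force: 21.9
```

```bash
T='python3 -c "from plant import telemetry as t;s=t.sense();print(s[\"torque\"],s[\"finger_force\"],s[\"width\"])"'; eval $T; python3 -m crank '[[[0,0,0,0,0.588]]]' | tail -2;eval $T; python3 -m crank '[[[0,0,0,0,0.59]]]' | tail -2; eval $T;python3 -m crank '[[[0,0,0,0,0.592]]]' | tail -2;eval $T
```

```text
[0.16244577 0.03591428 0.01655169] 21.90943479537964 0.5860862091986768
width: 0.586
finger_force: 13.6
[ 0.06241364  0.08333167 -0.01428058] 13.550447970628738 0.5863709522118954
width: 0.592
finger_force: 0.1
[-0.01386512 -0.04434843 -0.03333174] 0.058775218203663826 0.5917525032117141
width: 0.593
finger_force: 0.0
[ 0.00561194  0.02896154 -0.03033092] 0.0 0.5930505720785966
```

```bash
python3 -m crank '[[[0,0,0,0,0.592]]]' | tail -4; python3 - <<'E'
from h import *
s=snap('scene'); im=s['pixels'][:,:,::-1]
cv2.imwrite('pics/s3c.png',cv2.resize(im[80:220,260:400],(560,560),interpolation=cv2.INTER_CUBIC))
E
```

```text
eef_rot: [[-0.377, 0.926, 0.001], [0.926, 0.377, 0.0], [-0.0, 0.001, -1.0]]
wrist_force: [0.1, -1.1, -0.3]
width: 0.592
finger_force: 0.0
```

View pics/s3c.png

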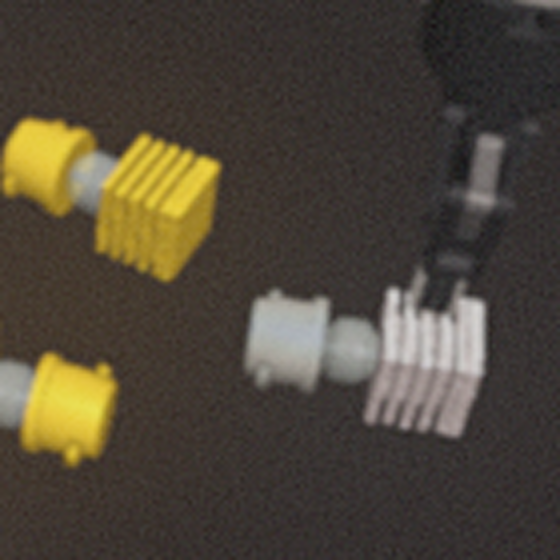

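The lamp swung free too fast and lies flat again: cap at crop (288,340), head at (430,360), lugs level. I'll locate it again and retry, stopping at the intermediate grip.

```bash
cat >> h.py <<'E'
def lying():
    s=snap('wrist'); P=cloud(s); Z=P[:,:,2]; x=telemetry.sense()['position']
    im=s['pixels'].astype(int); yel=(im[:,:,0]-im[:,:,2])>60
    m=(Z>0.012)&(Z<.062)&(np.hypot(P[:,:,0]-x[0],P[:,:,1]-x[1])<.13)&~yel
    n,l,st,_=cv2.connectedComponentsWithStats(cv2.morphologyEx(m.astype(np.uint8),cv2.MORPH_CLOSE,np.ones((9,9)))); 
    i=1+np.argmax(st[1:,4]); Q=P[(l==i)&m]
    r=cv2.minAreaRect((Q[:,:2]*1000).astype(np.float32)); c=Q[:,:2].mean(0)
    V=np.linalg.svd(Q[:,:2]-c,full_matrices=False)[2]; a=V[0]; a=a if a[1]>0 else -a
    t=(Q[:,:2]-c)@a; w=(Q[:,:2]-c)@np.array([-a[1],a[0]]); h=t>np.percentile(t,99.7)-.03
    off=(np.percentile(w[h],1)+np.percentile(w[h],99))/2
    e=c+a*np.percentile(t,99.7)+off*np.array([-a[1],a[0]])
    print('end',e,'ang',np.degrees(np.arctan2(a[1],a[0])),'len',np.ptp(t),'zhi',np.percentile(Q[:,2],98),len(Q),r)
    return e,a
E
python3 -m crank '[[[0,0,-0.2,0,1],[0,0,-0.4,0,1],[0,0,-0.4,0,1],[0,0,-0.4,0,1],[0,0,-0.4,0,1]]]'|head -2
python3 - <<'E'
from h import *
e,a=lying(); g=e-a*.012; print(g); go(*g,.013,np.degrees(np.arctan2(a[1],a[0]))-90)
E
```

```text
clock: 5.0
position: [0.435, 0.1392, 0.1597]
end [0.41851053 0.16976816] ang 115.9416951367253 len 0.11489285863903315 zhi 0.05038601656924814 5541 ((443.4623718261719, 118.17463684082031), (59.836830139160156, 114.88001251220703), 25.609525680541992)
[0.42376001 0.15897728]
units [ 0.149 -0.015  0.974] turn -0.0105 yang 22.15 j6 1.33 t 5.05
```

```bash
python3 -m crank '[[[0.16,-0.015,0.5,-0.01,1],[0.16,-0.015,0.5,-0.01,1],[0.16,-0.015,0.97,-0.01,1],[0.16,-0.015,0.97,-0.01,1],[0.16,-0.015,0.97,-0.01,1],[0.16,-0.015,0.97,-0.01,1],[0.16,-0.015,0.97,-0.01,0.57],[0.16,-0.015,0.97,-0.01,0.57],[0.16,-0.015,0.97,-0.01,0.57],[0.16,-0.015,0.97,-0.01,0.57]]]' 20
python3 -m crank '[[[0,0,0,0,0.57],[0,0,-0.1,0,0.57],[0,0,-0.2,0,0.57],[0,0,-0.3,0,0.57],[0,0,-0.4,0,0.57],[0,0,-0.5,0,0.57],[0,0,-0.56,0,0.57],[0,0,-0.56,0,0.57],[0,0,-0.56,0,0.57]]]'
python3 -c "
from plant import telemetry as t;s=t.sense();print(s['torque'],s['wrist_force'])"
```

```text
clock: 5.88
position: [0.4254, 0.1609, 0.0161]
eef_rot: [[-0.434, 0.901, 0.003], [0.901, 0.434, 0.001], [-0.001, 0.003, -1.0]]
wrist_force: [-0.8, 0.2, 5.9]
width: 0.586
finger_force: 19.9
clock: 6.63
position: [0.4243, 0.1607, 0.0988]
eef_rot: [[-0.434, 0.901, 0.002], [0.901, 0.434, 0.001], [-0.0, 0.002, -1.0]]
wrist_force: [0.4, 0.6, -2.9]
width: 0.588
finger_force: 21.7
[0.17560995 0.02637219 0.02908936] [ 0.38617061  0.59885849 -2.90103321]
```

```bash
T='python3 -c "from plant import telemetry as t;s=t.sense();print(s[\"torque\"],s[\"finger_force\"],s[\"width\"],s[\"wrist_force\"][2])"'; python3 -m crank '[[[0,0,0,0,0.587]]]' >/dev/null;eval $T; python3 -m crank '[[[0,0,0,0,0.587],[0,0,0,0,0.57]]]' >/dev/null; eval $T
```

```text
[-0.08905086 -0.19769413  0.02691718] 2.2634565085172653 0.5835639560461563 -2.5430440773842493
[ 0.09823628  0.25298981 -0.05608163] 20.729881525039673 0.5793047815262569 0.6171134896664914
```

```bash
cat >> h.py <<'E'
def body(cam='scene',r=.13):
    "light-coloured (lamp) points near the tool"
    s=snap(cam); P=cloud(s); x=telemetry.sense()['position']; im=s['pixels'].astype(int)
    m=(im.min(2)>70)&(im.max(2)-im.min(2)<60)&(np.hypot(P[:,:,0]-x[0],P[:,:,1]-x[1])<r)&(P[:,:,2]<.16)&(P[:,:,2]>.004)
    n,l,st,_=cv2.connectedComponentsWithStats(m.astype(np.uint8)); i=1+np.argmax(st[1:,4]); Q=P[l==i]
    print(cam,len(Q),'box',st[i],'min',np.round(Q.min(0),3),'max',np.round(Q.max(0),3),'tcp',np.round(x,4))
    for z in np.arange(0,.16,.02):
        q=Q[(Q[:,2]>=z)&(Q[:,2]<z+.02)]
        if len(q)>5: print(round(z,2),len(q),np.round(q.mean(0),3),np.round(np.ptp(q,axis=0),3))
    return s,Q,st[i]
E
python3 -m crank '[[[0,0,0,0,0.57],[0,0,0,0,0.57]]]'; python3 -c "
from h import *
s,Q,b=body(); im=s['pixels'][:,:,::-1]; cv2.imwrite('pics/s4c.png',cv2.resize(im[60:220,260:420],(560,560),interpolation=cv2.INTER_CUBIC))"
```

```text
clock: 7.05
position: [0.4235, 0.1606, 0.098]
eef_rot: [[-0.435, 0.901, -0.001], [0.901, 0.435, -0.0], [0.0, -0.001, -1.0]]
wrist_force: [-0.3, 0.9, 0.1]
width: 0.58
finger_force: 20.7
scene 1478 box [ 331  132   63   48 1478] min [0.401 0.078 0.01 ] max [0.481 0.192 0.159] tcp [0.4235 0.1606 0.098 ]
0.0 28 [0.47  0.11  0.017] [0.023 0.029 0.01 ]
0.02 241 [0.463 0.108 0.031] [0.054 0.056 0.02 ]
0.04 323 [0.452 0.122 0.05 ] [0.045 0.086 0.02 ]
0.06 297 [0.445 0.152 0.072] [0.057 0.081 0.02 ]
0.08 354 [0.441 0.145 0.089] [0.051 0.072 0.02 ]
0.1 198 [0.435 0.152 0.108] [0.06  0.053 0.019]
0.12 14 [0.459 0.163 0.132] [0.026 0.011 0.019]
0.14 23 [0.465 0.169 0.146] [0.03  0.034 0.018]
```

View pics/s4c.png

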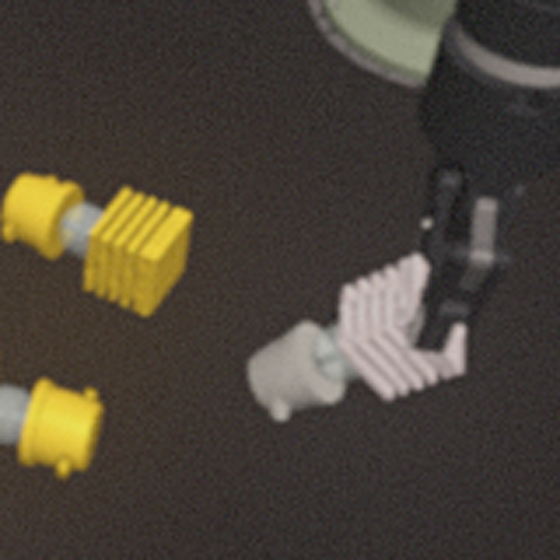

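The lamp is pivoted about halfway and held again: cap low at crop (297,370), head at (405,330). I'll raise it a little and give another short easing pulse.

```bash
T='python3 -c "from plant import telemetry as t;s=t.sense();print(s[\"torque\"],s[\"finger_force\"],s[\"width\"],s[\"wrist_force\"][2],s[\"position\"])"'; python3 -m crank '[[[0,0,-0.06,0,0.57],[0,0,-0.12,0,0.57],[0,0,-0.12,0,0.57],[0,0,-0.12,0,0.57]]]' >/dev/null;eval $T; python3 -m crank '[[[0,0,0,0,0.58]]]' >/dev/null; eval $T;  python3 -m crank '[[[0,0,0,0,0.582]]]' >/dev/null; eval $T; python3 -m crank '[[[0,0,0,0,0.57],[0,0,0,0,0.57],[0,0,0,0,0.57]]]' >/dev/null; eval $T; python3 -c "
from h import *
body()"
```

```text
[ 0.02304468  0.07056417 -0.03314585] 22.027249932289124 0.5761330280872057 -2.9018091038522615 [0.42473223 0.16078593 0.11711954]
[ 0.07187564  0.01301946 -0.02479784] 15.009986758232117 0.5791654281416557 -4.114268912971661 [0.42405968 0.16064831 0.11648229]
[ 0.03391694  0.00442102 -0.01348156] 9.584871232509613 0.5864693107763147 -2.4984799494283747 [0.42370733 0.16054767 0.11615898]
[ 0.03963255  0.01925548 -0.02101258] 22.34613686800003 0.5809804362664182 -2.354313182832712 [0.42370791 0.16059335 0.11609365]
scene 1522 box [ 333  125   63   51 1522] min [0.401 0.082 0.029] max [0.481 0.192 0.16 ] tcp [0.4238 0.1606 0.1161]
0.02 64 [0.468 0.111 0.036] [0.044 0.049 0.011]
0.04 267 [0.461 0.111 0.05 ] [0.057 0.058 0.02 ]
0.06 318 [0.451 0.128 0.069] [0.042 0.082 0.02 ]
0.08 324 [0.445 0.153 0.092] [0.058 0.08  0.02 ]
0.1 340 [0.441 0.146 0.109] [0.049 0.07  0.02 ]
0.12 190 [0.434 0.153 0.126] [0.061 0.048 0.02 ]
0.14 19 [0.464 0.169 0.155] [0.023 0.03  0.019]
```

```bash
T='python3 -c "from plant import telemetry as t;s=t.sense();print(s[\"torque\"],s[\"finger_force\"],s[\"width\"],s[\"wrist_force\"][2],s[\"position\"])"'; python3 -m crank '[[[0,0,0,0,0.584]]]' >/dev/null; eval $T;  python3 -m crank '[[[0,0,0,0,0.587]]]' >/dev/null; eval $T; python3 -m crank '[[[0,0,0,0,0.57],[0,0,0,0,0.57],[0,0,0,0,0.57]]]' >/dev/null; eval $T; python3 -c "
from h import *
body()"
```

```text
[-0.1163625   0.00205716 -0.04735642] 4.029140397906303 0.5873679567929978 -2.0722331363091184 [0.42385922 0.16048917 0.11618944]
[0.0117     0.07168657 0.02610612] 0.011087027960456908 0.5876813718642978 -0.3211960824833012 [0.42417078 0.16060721 0.11645182]
[ 0.09495297  0.13061187 -0.00647228] 14.525941461324692 0.5723397438675544 0.4836461053525072 [0.42410267 0.1607499  0.1165597 ]
scene 1487 box [ 339  131   61   52 1487] min [0.393 0.097 0.011] max [0.477 0.202 0.159] tcp [0.4241 0.1608 0.1165]
0.0 28 [0.465 0.127 0.017] [0.02  0.029 0.009]
0.02 246 [0.457 0.125 0.03 ] [0.043 0.055 0.02 ]
0.04 283 [0.448 0.134 0.05 ] [0.046 0.077 0.02 ]
0.06 222 [0.444 0.162 0.071] [0.044 0.076 0.02 ]
0.08 472 [0.435 0.164 0.09 ] [0.068 0.079 0.02 ]
0.1 173 [0.432 0.157 0.107] [0.055 0.049 0.02 ]
0.12 46 [0.455 0.169 0.13 ] [0.015 0.022 0.02 ]
0.14 17 [0.462 0.166 0.154] [0.023 0.03  0.018]
```

```bash
python3 -c "
from h import *
s=load('scene'); im=s['pixels'][:,:,::-1]; a=cv2.resize(im[70:210,290:430],(400,400),interpolation=cv2.INTER_CUBIC)
w=snap('wrist')['pixels'][:,:,::-1]; b=cv2.resize(w[140:384,134:378],(400,400)); cv2.imwrite('pics/c5.png',np.hstack([a,b]))"
```

```text
(no output)
```

View pics/c5.png

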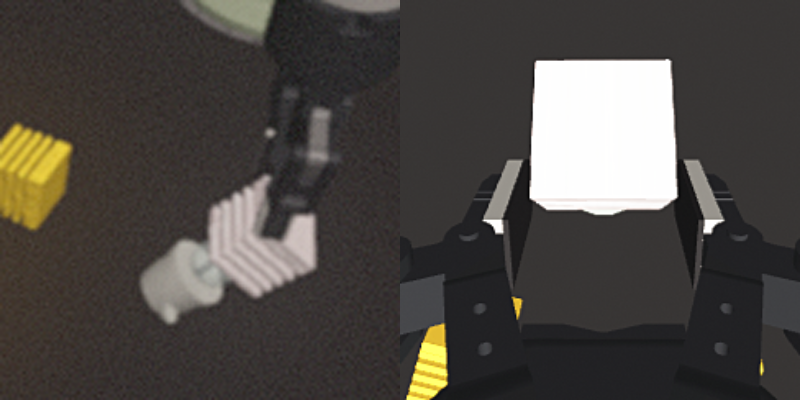

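The left panel shows the lamp tilted about 45°, with its cap at (180,280) on the bench and the finger tips pinching the head's upper corner at (280,220). The right panel, from the wrist, shows the end face at (603,130). I'll measure the axis from the plane of that end face.

```bash
cat >> h.py <<'E'
def endface():
    "plane of the head's end face in the wrist picture: centre, normal, elevation"
    s=snap('wrist'); P=cloud(s); im=s['pixels']; x=telemetry.sense()['position']
    m=(im.min(2)>215)&(np.hypot(P[:,:,0]-x[0],P[:,:,1]-x[1])<.13)&(P[:,:,2]>.01)
    n,l,st,_=cv2.connectedComponentsWithStats(m.astype(np.uint8)); i=1+np.argmax(st[1:,4]); Q=P[l==i]
    for k in range(6):
        c=np.median(Q,0) if k==0 else Q.mean(0); N=np.linalg.svd(Q-c,full_matrices=False)[2][2]; d=np.abs((Q-c)@N); Q=Q[d<max(.0015,2*d.mean())]
    N=N*np.sign(N[2]); y=np.cross([0,0,1.],N); y/=np.linalg.norm(y); u=np.cross(N,y)
    a=(Q-c)@u; b=(Q-c)@y
    print('face c',np.round(c,4),'n',np.round(N,3),'elev',np.degrees(np.arcsin(N[2])).round(1),'yaw',np.degrees(np.arctan2(N[1],N[0])).round(1),'ext',np.percentile(a,[.5,99.5]).round(4),np.percentile(b,[.5,99.5]).round(4),len(Q),'box',st[i][:4])
    c=c+u*np.percentile(a,[.5,99.5]).mean()+y*np.percentile(b,[.5,99.5]).mean()
    print('centre',c.round(4),'cap',(c-N*.114).round(4),'head',(c-N*.024).round(4)); return c,N
E
python3 -c "
from h import *
endface(); go(.4,.1,.1)"
```

```text
face c [0.4172 0.1756 0.1019] n [-0.267  0.549  0.792] elev 52.4 yaw 115.9 ext [-0.0254  0.0234] [-0.0244  0.0244] 6971 box [213 176  90  95]
centre [0.4168 0.1763 0.1013] cap [0.4472 0.1137 0.011 ] head [0.4232 0.1631 0.0823]
units [-0.295 -0.321  0.11 ] turn 0 yang 25.76 j6 1.32 t 8.47
```

```bash
python3 -m crank '[[[-0.05,0,-0.005,0,0.54],[-0.1,0,-0.015,0,0.54],[-0.15,0,-0.022,0,0.54],[-0.2,0,-0.026,0,0.54],[-0.25,0,-0.027,0,0.54],[-0.25,0,-0.027,0,0.54]]]' 
python3 -c "
from h import *
endface(); print(telemetry.sense()['torque'])"
```

```text
clock: 8.97
position: [0.4421, 0.126, 0.1215]
eef_rot: [[-0.433, 0.901, 0.003], [0.901, 0.433, 0.0], [-0.001, 0.003, -1.0]]
wrist_force: [-0.4, 0.6, 10.2]
width: 0.568
finger_force: 23.9
face c [0.4332 0.1453 0.113 ] n [-0.132  0.297  0.946] elev 71.0 yaw 113.9 ext [-0.0243  0.0244] [-0.0243  0.0244] 7890 box [213 170  90  91]
centre [0.4332 0.1452 0.113 ] cap [0.4482 0.1113 0.0052] head [0.4363 0.138  0.0903]
[0.28598429 0.21137099 0.02880514]
```

```bash
python3 -m crank '[[[-0.05,0,0.0,0,0.54],[-0.1,0,0.005,0,0.54],[-0.15,0,0.012,0,0.54],[-0.19,0,0.02,0,0.54],[-0.19,0,0.02,0,0.54]]]' 
python3 -c "
from h import *
endface(); print(telemetry.sense()['torque'])"
```

```text
clock: 9.43
position: [0.4542, 0.1001, 0.1179]
eef_rot: [[-0.433, 0.901, 0.002], [0.901, 0.433, -0.001], [-0.002, 0.002, -1.0]]
wrist_force: [0.7, -0.7, 7.4]
width: 0.564
finger_force: 25.9
face c [0.4441 0.1216 0.1143] n [-0.036  0.088  0.995] elev 84.5 yaw 112.2 ext [-0.024   0.0259] [-0.0247  0.0248] 8244 box [209 169  98  90]
centre [0.4444 0.1208 0.1144] cap [0.4485 0.1107 0.0009] head [0.4452 0.1186 0.0905]
[-0.01222594 -0.07692684  0.01595802]
```

```bash
python3 -m crank '[[[-0.03,0,0.003,0,0.54],[-0.06,0,0.006,0,0.54],[-0.07,0,0.006,0,0.54],[-0.07,0,0.006,0,0.7],[-0.07,0,0.006,0,1],[-0.07,0,-0.02,0,1],[-0.07,0,-0.1,0,1],[-0.07,0,-0.3,0,1],[-0.07,0,-0.4,0,1],[-0.07,0,-0.4,0,1]]]' 
python3 -c "
from h import *
endface()"
```

```text
clock: 10.32
position: [0.4592, 0.0919, 0.1807]
eef_rot: [[-0.435, 0.9, 0.006], [0.9, 0.435, -0.0], [-0.003, 0.005, -1.0]]
wrist_force: [0.8, 0.0, 0.1]
width: 0.998
finger_force: 0.0
face c [0.448  0.1099 0.1134] n [0.001 0.001 1.   ] elev 89.9 yaw 48.9 ext [-0.029   0.0296] [-0.0302  0.0287] 4179 box [219 152  70  64]
centre [0.4484 0.1092 0.1134] cap [ 0.4483  0.109  -0.0006] head [0.4484 0.1091 0.0894]
```

```bash
cat >> h.py <<'E'
def topface(z,cam='wrist',r=.1,tol=.004):
    s=snap(cam); P=cloud(s); x=telemetry.sense()['position']
    m=(np.abs(P[:,:,2]-z)<tol)&(np.hypot(P[:,:,0]-x[0],P[:,:,1]-x[1])<r)
    n,l,st,_=cv2.connectedComponentsWithStats(m.astype(np.uint8)); i=1+np.argmax(st[1:,4])
    c,h,an=cv2.minAreaRect((P[l==i][:,:2]*1000).astype(np.float32)); print('top',c,h,'ang',an,'n',st[i][4]); return c,an
E
python3 -c "
from h import *
c,an=topface(.1135); s=telemetry.sense()
go(c[0]/1000,c[1]/1000,.16,an+90)"
```

```text
top (448.0667724609375, 109.20881652832031) (50.186317443847656, 50.086368560791016) ang 25.911972045898438 n 4378
units [ 0.132 -0.006  0.118] turn -0.2504 yang 25.77 j6 1.16 t 10.42
```

```bash
python3 -m crank '[[[0.13,-0.006,0,-0.18,1],[0.13,-0.006,0,-0.18,1],[0.13,-0.006,0,-0.18,1],[0.13,-0.006,0,-0.18,1],[0.13,-0.006,0,-0.18,1],[0.13,-0.006,0,-0.18,1],[0.13,-0.006,0,-0.18,1],[0.13,-0.006,0,-0.18,1],[0.13,-0.006,0,-0.18,1],[0.13,-0.006,0,-0.18,1]]]' >/dev/null
python3 -c "
from h import *
go(.4481,.1092,.16,115.9)"
python3 -m crank '[[[0,0,0,-0.07,1],[0,0,0,-0.07,1],[0,0,0,-0.07,1],[0,0,0,-0.07,1],[0,0,0,-0.07,1]]]' >/dev/null
python3 -c "
from h import *
go(.4481,.1092,.082,115.9); topface(.1135)"
```

```text
units [-0.009  0.002  0.107] turn -0.07 yang 90.69 j6 0.07 t 11.25
units [-0.008 -0.001  0.63 ] turn -0.0007 yang 115.66 j6 -0.37 t 11.67
top (448.0766906738281, 108.66211700439453) (49.98286437988281, 50.220096588134766) ang 25.680099487304688 n 4102
```

```bash
python3 -m crank '[[[-0.008,0,0.2,0,1],[-0.008,0,0.4,0,1],[-0.008,0,0.6,0,1],[-0.008,0,0.63,0,1],[-0.008,0,0.63,0,1],[-0.008,0,0.63,0,0.5],[-0.008,0,0.63,0,0.5],[-0.008,0,0.63,0,0.5],[-0.008,0,0.63,0,0.5],[-0.008,0,0.63,0,0.5]]]' 60
python3 -m crank '[[[0,0,-0.25,0,0.5],[0,0,-0.5,0,0.5],[0,0,-0.75,0,0.5],[0,0,-1,0,0.5],[0,0,-1,0,0.5],[0,0,-1,0,0.5]]]'
python3 -c "
from h import *
go(.52,-.12,.25,60)"
```

```text
clock: 12.55
position: [0.4506, 0.1097, 0.0846]
eef_rot: [[-0.901, -0.434, 0.004], [-0.434, 0.901, 0.001], [-0.004, -0.001, -1.0]]
wrist_force: [-0.6, 0.1, 7.1]
width: 0.578
finger_force: 62.9
clock: 13.05
position: [0.4505, 0.1095, 0.2353]
eef_rot: [[-0.901, -0.434, 0.006], [-0.434, 0.901, 0.0], [-0.005, -0.002, -1.0]]
wrist_force: [0.8, 0.9, -3.7]
width: 0.581
finger_force: 65.1
units [ 0.247 -1.58  -0.096] turn 0.1548 yang 115.74 j6 -0.37 t 13.05
```

```bash
python3 - <<'E'
from h import *
for cam in ('top','scene'):
    s=snap(cam); P=cloud(s); im=s['pixels'].astype(int); Z=P[:,:,2]
    # rim rect
    m=np.abs(Z-0.15)<0.005; m&=P[:,:,1]<-.12; n,l,st,_=cv2.connectedComponentsWithStats(m.astype(np.uint8)); i=1+np.argmax(st[1:,4])
    (cx,cy),(w,h),an=cv2.minAreaRect((P[l==i][:,:2]*1000).astype(np.float32)); print(cam,'rim',cx,cy,w,h,an)
    if cam=='top':
        v,u=np.mgrid[0:384,0:512]; X=plane(s,np.c_[u.ravel(),v.ravel()],.059).reshape(384,512,3)
        g=im.min(2); c=np.array([.533,-.276])
        near=np.hypot(X[:,:,0]-c[0],X[:,:,1]-c[1])<.05
        wm=near&(g>170)&(np.abs(Z-.059)<.012); 
        cnt=max(cv2.findContours(cv2.morphologyEx(wm.astype(np.uint8),cv2.MORPH_CLOSE,np.ones((9,9))),cv2.RETR_EXTERNAL,cv2.CHAIN_APPROX_NONE)[0],key=len)[:,0]
        E=cv2.fitEllipse(X[cnt[:,1],cnt[:,0]][:,:2].astype(np.float32)*1000); print('ellipse',E,'centroid',X[wm][:,:2].mean(0))
        c=np.array(E[0])/1000
        d=X[:,:,:2]-c; r=np.hypot(d[...,0],d[...,1]); an=np.degrees(np.arctan2(d[...,1],d[...,0]))
        for lo in range(-180,180,8):
            q=(r>.027)&(r<.036)&(an>=lo)&(an<lo+8); print(lo,int(g[q].mean()),end='; ')
E
```

```text
top rim 526.9039306640625 -316.4207763671875 228.7799072265625 146.0684814453125 81.1129379272461
ellipse ((533.0362548828125, -275.8164367675781), (68.16227722167969, 73.57978820800781), 165.42135620117188) centroid [ 0.53300427 -0.27633148]
-180 197; -172 199; -164 197; -156 199; -148 200; -140 200; -132 203; -124 202; -116 203; -108 202; -100 201; -92 201; -84 201; -76 201; -68 199; -60 199; -52 200; -44 192; -36 76; -28 40; -20 75; -12 177; -4 202; 4 202; 12 201; 20 202; 28 199; 36 200; 44 202; 52 201; 60 202; 68 200; 76 201; 84 203; 92 204; 100 201; 108 199; 116 200; 124 200; 132 198; 140 108; 148 86; 156 160; 164 180; 172 194; scene rim 526.9976806640625 -324.2279052734375 241.98406982421875 146.97866821289062 81.14112091064453
```

```bash
python3 -m crank '[[[0.1,-0.2,-0.14,0.05,0.5],[0.15,-0.4,-0.17,0.07,0.5],[0.15,-0.6,-0.17,0.08,0.5],[0.15,-0.8,-0.17,0.09,0.5],[0.15,-1,-0.17,0.1,0.5],[0.15,-1,-0.17,0.1,0.5]]]' >/dev/null
python3 -c "
from h import *
go(.5358,-.2771,.26,64.1)"
```

```text
units [-0.562 -1.504 -0.022] turn 0.0421 yang 79.25 j6 -0.04 t 13.65
```

```bash
python3 -m crank '[[[-0.1,-0.25,-0.02,0.02,0.5],[-0.2,-0.5,-0.02,0.04,0.5],[-0.28,-0.75,-0.02,0.042,0.5],[-0.37,-0.98,-0.02,0.042,0.5],[-0.37,-0.98,-0.02,0.042,0.5],[-0.37,-0.98,-0.02,0.042,0.5]]]' >/dev/null
python3 -c "
from h import *
go(.5358,-.2771,.26,64.1)"
```

```text
units [-0.335 -0.476 -0.01 ] turn 0.001 yang 64.47 j6 -0.04 t 14.15
```

```bash
python3 -m crank '[[[-0.15,-0.2,-0.01,0.001,0.5],[-0.32,-0.45,-0.01,0.001,0.5],[-0.32,-0.45,-0.01,0.001,0.5],[-0.32,-0.45,-0.01,0.001,0.5],[-0.32,-0.45,-0.01,0.001,0.5]]]' |tail -3
python3 -c "
from h import *
go(.5358,-.2771,.26,64.1); print(telemetry.sense()['position'],telemetry.sense()['wrist_force'])
s,Q,b=body('scene',.08)
s,Q,b=body('top',.08)"
```

```text
wrist_force: [-0.5, 0.3, -3.1]
width: 0.573
finger_force: 66.0
units [-0.02  -0.044  0.009] turn 0.0006 yang 64.32 j6 -0.14 t 14.57
[ 0.53592006 -0.26981501  0.26133594] [-0.46681294  0.33109892 -3.09938292]
scene 4228 box [ 138   48   83   97 4228] min [ 0.459 -0.349  0.004] max [ 0.616 -0.198  0.152] tcp [ 0.536  -0.2694  0.2617]
0.0 261 [ 0.563 -0.226  0.012] [0.115 0.116 0.016]
0.02 331 [ 0.562 -0.226  0.03 ] [0.116 0.117 0.02 ]
0.04 440 [ 0.552 -0.248  0.05 ] [0.117 0.147 0.02 ]
0.06 512 [ 0.55  -0.256  0.07 ] [0.149 0.149 0.02 ]
0.08 571 [ 0.54 -0.26  0.09] [0.149 0.15  0.02 ]
0.1 672 [ 0.537 -0.26   0.11 ] [0.153 0.149 0.02 ]
0.12 780 [ 0.54  -0.258  0.13 ] [0.153 0.15  0.02 ]
0.14 661 [ 0.541 -0.253  0.147] [0.154 0.151 0.012]
top 3958 box [ 362  175  102   86 3958] min [ 0.458 -0.34   0.004] max [ 0.616 -0.197  0.154] tcp [ 0.5362 -0.2694  0.2621]
0.0 74 [ 0.544 -0.204  0.012] [0.089 0.014 0.016]
0.02 1256 [ 0.528 -0.284  0.028] [0.136 0.143 0.02 ]
0.04 696 [ 0.539 -0.265  0.054] [0.112 0.142 0.02 ]
0.06 384 [ 0.544 -0.259  0.066] [0.111 0.142 0.019]
0.08 245 [ 0.554 -0.249  0.09 ] [0.113 0.142 0.02 ]
0.1 271 [ 0.552 -0.244  0.11 ] [0.158 0.141 0.02 ]
0.12 307 [ 0.564 -0.246  0.13 ] [0.124 0.141 0.02 ]
0.14 725 [ 0.538 -0.24   0.149] [0.152 0.142 0.014]
```

```bash
python3 -m crank '[[[-0.02,-0.044,0,0.001,0.5],[-0.02,-0.044,0,0.001,0.5],[-0.02,-0.044,0,0.001,0.5]]]' |tail -3
python3 -c "
from h import *
s=telemetry.sense(); z=s['position'][2]; print(s['position']); topface(z+.029,'wrist',.1,.006)
go(.5358,-.2771,.26,64.1)
# cap seen from the scene camera
s=snap('scene'); P=cloud(s); im=s['pixels']; p=np.array([.5345,-.2765])
for z0 in np.arange(z-.09,z+.04,.008):
    m=(np.abs(P[:,:,2]-z0)<.004)&(np.hypot(P[:,:,0]-p[0],P[:,:,1]-p[1])<.045)
    if m.sum()>4: 
        Q=P[m]; d=s['xyz'][:2]-p; d=d/np.linalg.norm(d); e=np.array([-d[1],d[0]]); q=(Q[:,:2]-p); print(round(z0-z,3),m.sum(),'across',(q@e).min().round(4),(q@e).max().round(4),'near',(q@d).max().round(4))
"
```

```text
wrist_force: [0.5, -0.1, -2.5]
width: 0.577
finger_force: 65.9
[ 0.53663857 -0.2784044   0.26303886]
top (534.6046752929688, -277.02752685546875) (76.25740814208984, 50.782470703125) ang 64.37362670898438 n 12384
units [0.009 0.005 0.02 ] turn -0.0004 yang 63.94 j6 -0.15 t 14.97
-0.082 58 across -0.0268 0.0172 near 0.0201
-0.074 106 across -0.0319 0.0279 near 0.0209
-0.066 91 across -0.0226 0.0197 near 0.0229
-0.058 62 across -0.0254 0.0209 near 0.0232
-0.05 221 across -0.0259 0.0225 near 0.0257
-0.042 36 across -0.0168 0.012 near 0.0154
-0.034 70 across -0.0184 0.0142 near 0.0167
-0.026 44 across -0.0146 0.0123 near 0.0168
-0.018 102 across -0.0305 0.0265 near 0.0282
-0.01 88 across -0.0296 0.026 near 0.0295
-0.002 111 across -0.0301 0.0271 near 0.0361
0.006 137 across -0.0296 0.0265 near 0.0385
0.014 141 across -0.0309 0.0271 near 0.0381
0.022 142 across -0.0298 0.0269 near 0.0388
0.03 119 across -0.0271 0.0263 near 0.0403
0.038 9 across -0.0111 0.0079 near 0.0399
```

```bash
python3 -m crank '[[[0.011,0,0.15,0,0.5],[0.011,0,0.35,0,0.5],[0.011,0,0.55,0,0.5],[0.011,0,0.7,0,0.5],[0.011,0,0.74,0,0.5],[0.011,0,0.74,0,0.5],[0.011,0,0.74,0,0.5]]]'
python3 -c "
from h import *
go(.535,-.2778,.141,64.1)"
```

```text
clock: 15.6
position: [0.5356, -0.2783, 0.1527]
eef_rot: [[-0.898, 0.44, 0.001], [0.44, 0.898, -0.0], [-0.001, -0.0, -1.0]]
wrist_force: [0.9, 0.6, -2.8]
width: 0.577
finger_force: 65.8
units [0.005 0.001 0.078] turn -0.0005 yang 63.92 j6 -0.15 t 15.6
```

Lowering slowly onto the collar, watching the force.

```bash
python3 -m crank '[[[0.003,0,0.03,0,0.5],[0.003,0,0.055,0,0.5],[0.003,0,0.078,0,0.5],[0.003,0,0.078,0,0.5]]]' | grep -E "pos|wrist"; python3 -m crank '[[[0,0,0.02,0,0.5],[0,0,0.04,0,0.5],[0,0,0.04,0,0.5]]]'| grep -E "pos|wrist|eef"
```

```text
position: [0.5346, -0.2778, 0.14]
wrist_force: [-0.2, -0.2, -3.2]
position: [0.5344, -0.2777, 0.1335]
eef_rot: [[-0.898, 0.44, -0.001], [0.44, 0.898, 0.0], [0.001, 0.0, -1.0]]
wrist_force: [-0.1, 0.6, -2.9]
```

No contact below the collar level, so the lugs are in the notches. Now I'll push down against the spring.

```bash
python3 -m crank '[[[0,0,0.02,0,0.5],[0,0,0.04,0,0.5],[0,0,0.06,0,0.5],[0,0,0.06,0,0.5]]]'| grep -E "pos|wrist"; python3 -m crank '[[[0,0,0.02,0,0.5],[0,0,0.04,0,0.5],[0,0,0.05,0,0.5],[0,0,0.05,0,0.5]]]'| grep -E "pos|wrist|eef"; python3 -c "
from h import *
print(telemetry.sense()['torque']);go(.535,-.2778,.1155,64.1)"
```

```text
position: [0.535, -0.278, 0.1253]
wrist_force: [-0.7, 0.2, 3.1]
position: [0.5351, -0.2781, 0.1184]
eef_rot: [[-0.898, 0.44, 0.001], [0.44, 0.898, -0.001], [-0.001, -0.0, -1.0]]
wrist_force: [-2.2, 0.6, 6.8]
[ 0.32707803  0.51026812 -0.01929233]
units [0.001 0.001 0.019] turn -0.0005 yang 63.91 j6 -0.15 t 16.85
```

```bash
python3 -m crank '[[[0,0,0.018,0,0.5],[0,0,0.018,0,0.5],[0,0,0.018,0.01,0.5],[0,0,0.018,0.02,0.5],[0,0,0.018,0.035,0.5],[0,0,0.018,0.05,0.5],[0,0,0.018,0.065,0.5],[0,0,0.018,0.08,0.5],[0,0,0.018,0.08,0.5]]]'| grep -E "pos|wrist|grip|finger";  python3 -c "
from h import *
s=telemetry.sense();print(s['torque']);go(.535,-.2778,.1155,-29)"
```

```text
position: [0.5355, -0.2791, 0.1166]
wrist_force: [-2.1, -0.7, 8.0]
finger_force: 67.3
[-0.14686271  0.48142703 -0.0600136 ]
units [0.009 0.003 0.007] turn 0.1775 yang 34.91 j6 0.36 t 17.6
```

```bash
python3 -m crank '[[[0.002,-0.002,0.004,0.015,0.5],[0.004,-0.004,0.005,0.03,0.5],[0.006,-0.007,0.005,0.05,0.5],[0.008,-0.01,0.005,0.07,0.5],[0.01,-0.013,0.005,0.09,0.5],[0.01,-0.013,0.005,0.1,0.5],[0.01,-0.013,0.005,0.1,0.5]]]'| grep -E "pos|wrist|grip|finger";  python3 -c "
from h import *
s=telemetry.sense();print(s['torque']);go(.532,-.2792,.1155,-29)"
```

```text
position: [0.5337, -0.2795, 0.1162]
wrist_force: [-1.1, -0.2, 8.7]
finger_force: 67.3
[-0.22795419  0.20378277 -0.02862268]
units [ 0.002 -0.012  0.004] turn 0.0777 yang -1.03 j6 0.98 t 18.18
```

```bash
python3 -m crank '[[[0,-0.003,0.003,0.015,0.5],[0.001,-0.006,0.003,0.03,0.5],[0.002,-0.01,0.003,0.045,0.5],[0.002,-0.01,0.003,0.06,0.5],[0.002,-0.01,0.003,0.07,0.5],[0.002,-0.01,0.003,0.07,0.5]]]'| grep -E "pos|wrist|grip|finger";  python3 -c "
from h import *
s=telemetry.sense();print(s['torque']);go(.532,-.2792,.1155,-29)"; python3 -m crank '[[[0,0,0,0.008,0.5],[0,0,0,0.016,0.5],[0,0,0,0.016,0.5]]]'| grep -E "pos|wrist|grip|finger";  python3 -c "
from h import *
s=telemetry.sense();print(s['torque']);go(.532,-.2792,.1155,-29)"
```

```text
position: [0.5322, -0.2792, 0.1158]
wrist_force: [0.2, -1.7, 7.9]
finger_force: 67.4
[-0.26294851  0.24825427  0.01898745]
units [-0.    -0.001  0.002] turn 0.0077 yang -26.22 j6 1.42 t 18.68
position: [0.5315, -0.2782, 0.1156]
wrist_force: [-2.2, 0.3, 10.2]
finger_force: 70.6
[0.23906584 0.74869231 1.56799769]
units [-0.004  0.006  0.001] turn -0.0074 yang -31.66 j6 1.52 t 18.93
```

The stop is felt (1.6 Nm). I'll ease back slightly and let it rise into the pockets.

```bash
python3 -m crank '[[[0,0,0,-0.004,0.5],[0,0,-0.02,-0.004,0.5],[0,0,-0.04,-0.004,0.5],[0,0,-0.048,-0.004,0.5],[0,0,-0.048,-0.004,0.5]]]'| grep -E "pos|wrist|grip|finger";  python3 -c "
from h import *
s=telemetry.sense();print(s['torque']);go(.532,-.2792,.1236,-29)"
```

```text
position: [0.5315, -0.2782, 0.1214]
wrist_force: [1.6, -2.6, 2.1]
finger_force: 68.0
[-0.61799135 -0.43412534  0.52666905]
units [-0.004  0.006 -0.014] turn -0.0039 yang -30.4 j6 1.5 t 19.35
```

```bash
python3 -m crank '[[[0,0,-0.01,0,0.5],[0,0,-0.02,0,0.5],[0,0,-0.02,0,0.5]]]'| grep -E "pos|wrist|grip|finger";  python3 -c "
from h import *
s=telemetry.sense();print(s['torque']);go(.532,-.2792,.1236,-29)"
```

```text
position: [0.5315, -0.2781, 0.1237]
wrist_force: [3.3, -3.3, -5.4]
finger_force: 68.0
[-1.09968166 -1.13088856  0.50825443]
units [-0.005  0.007  0.001] turn -0.0039 yang -30.4 j6 1.5 t 19.6
```

It resists pulling at exactly the locked height, so it is held in the pockets. I'll release and withdraw.

```bash
python3 -m crank '[[[0,0,0.005,0,0.6],[0,0,0.005,0,0.75],[0,0,0.005,0,0.78],[0,0,0.005,0,0.78],[0,0,-0.1,0,0.78],[0,0,-0.3,0,0.78],[0,0,-0.5,0,0.78],[0,0,-0.7,0,0.78],[0,0,-0.7,0,0.78],[0,0,-0.7,0,0.78]]]'| grep -E "pos|wrist|grip|finger|width"
python3 -c "
from h import *
endface(); topface(.153,'wrist',.1,.003)
w=load('wrist')['pixels'][:,:,::-1]; s=snap('scene')['pixels'][:,:,::-1]
cv2.imwrite('pics/f.png',np.hstack([w,cv2.resize(s[20:150,90:240],(288,384))]))"
```

```text
position: [0.5316, -0.2779, 0.231]
wrist_force: [-0.4, -0.3, -1.4]
width: 0.78
finger_force: 0.0
face c [ 0.5335 -0.2754  0.1524] n [-0.  0.  1.] elev 90.0 yaw 93.8 ext [-0.0298  0.0309] [-0.0304  0.0307] 3447 box [225 172  64  59]
centre [ 0.5333 -0.276   0.1524] cap [ 0.5333 -0.276   0.0384] head [ 0.5333 -0.276   0.1284]
top (532.8814697265625, -276.4073791503906) (50.82831573486328, 49.86945343017578) ang 61.187931060791016 n 3690
```

View pics/f.png

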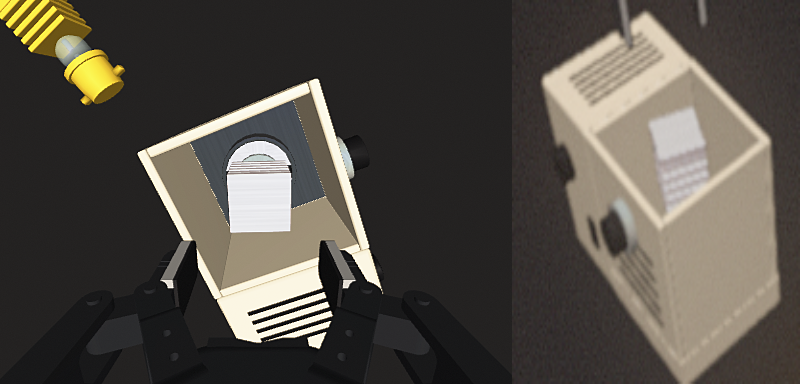

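The picture shows the lamp upright in the socket, with its head at wrist (260,200). Its top is at 152.4 mm, centred, with the lugs about 20° from the case's y axis, and the gripper is clear. Handing in.

```bash
python3 -c "
from plant import ctrl; print(ctrl.finish_job())"
```

```text
the job is handed in; nothing more can be done
None
```

The lamp was stood upright on the bench, regripped, fitted into the socket and locked, and the job is handed in; it measured upright, centred and at locked height with the gripper clear, but no verdict came back.

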